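# Snap the sprung dust cap into the microscope's camera tube

## Task

The microscope's camera tube is standing open. Pick up the sprung dust cap by pinching its two ears together, press it gently down into the mouth of the tube until its flange is fully home on the rim, and while it is held down let go of the ears so that the catches spring out under the tube's lip and keep the cap in. Never press hard on the tube, and leave the plain cap, the well plate and the jar where they are.

Things in the scene. Friction and masses are not known exactly. Their poses are not given: they have to be found in the camera images.
- cap_mid (a point): Loose black sprung dust cap, 39 mm tall, 75 g, standing on its plug; this point is on its axis 19.5 mm above its underside, z up. Round plug 46.8 mm across from 0 to 14 mm up, tapered to 41 mm over the bottom 4 mm; round flange 58 mm across from 14 to 17 mm up; two ears on top. It may enter the tube at any angle about its axis.
- cap_ears (a point): Point on the cap's axis midway between its two upright ears, 28 mm above the underside. They face each other along the cap's y: each 20 mm wide along x, 4 mm thick, 17.5 to 39 mm up. Outer faces 44 mm apart at rest, 35 mm when pinched to their stops. A spring pushes each out with 3 N at rest, 7.5 N at the stop.
- cap_catches (a point): Point on the cap's axis level with its catches, 8.5 mm above the underside. Each ear moves one catch (12 mm wide, 7 to 10 mm above the underside) that sticks out of the plug's side below the flange: 55 mm over both at rest, 46 mm when fully pinched, so within the plug. Unpinched, the catches stop on the tube's rim.
- tab_l (a joint): How far the ear on the cap's +y side is pushed in, in m: 0 at rest (out), 0.0045 at its stop. With both catches sprung out in the bore under the tube's lip the two ears stay about 0.0017 in on average (0.0003 to 0.003 each, as the cap sits off centre).
- tab_r (a joint): How far the ear on the cap's -y side is pushed in, in m, in the same way.
- port (a point): Centre of the top of the black collar (80 mm across, 185 mm over the bench) on the white microscope, fixed; z up along the camera tube. The bright metal tube (61 mm across, round, open at the top) stands 14 to 44 mm out of the collar, differently each time and not measured: find its rim by feel. It is clamped; load it with no more than 30 N.
- tube_axis (a point): The same point as port, listed to describe the tube's inside: a lip 2.5 mm thick at the rim with a 48.8 mm hole, then a 53 mm bore. From 9 mm below the rim a sprung rubber disc pushes the plug up, 2 N at touch, 4 N with the flange on the rim. Then the catches are 1.5 mm below the lip; once latched, the disc lifts the cap by that 1.5 mm, which is right.
- stage (a point): Centre of the black stage plate of the microscope, 162 mm above the bench, 215 mm from the tube's axis along the microscope's y axis. Farther that way (360 mm from the tube) stands the lamp pillar, 0.5 m high; its lamp arm reaches back to 180 mm from the tube, at 355 mm height and up. The eyepieces lie the other way, to 130 mm from the tube, below 195 mm.
- plain_mid (a point): A bystander: loose plain black cap, 58 mm in diameter and 14 mm tall with a 18 mm knob on top (28 mm in all), no ears; this point is half-way up. It may stand in either of the two cap places.
- well_plate: A bystander: clear 24-well plate, 128 x 86 x 18 mm, loose; its origin is the centre of its underside, its long side along its x.
- jar: A bystander: small closed amber jar, 52 mm in diameter, 75 mm tall, loose; its origin is the centre of its underside.

How it is judged (in metres and radians):
On the way, in this order (a step that is already met when the one before it is completed fails the run):
1. the cap is lifted clear of the bench with both ears pinched in (height (world z) of cap_mid above 0.08 m and value of joint each of tab_l, tab_r above 0.0035 m), for 0.1 s.
2. the cap, ears pinched, is pressed down on the mouth of the tube (horizontal distance between cap_mid and port below 0.003 m and z of cap_mid in the frame of port below 0.053 m and contact force between cap and scope above 2 N and value of joint each of tab_l, tab_r above 0.003 m), for 0.1 s.
At the end, for the whole second after the job is handed in: The cap is latched in the tube, let go and at rest: within 3 mm of the axis, tilted under 0.06 rad, both catches sprung out below the lip (neither ear more than 3 mm in; at least one kept over 0.8 mm in by the bore, unlike a cap merely standing on the rim) (horizontal distance between cap_mid and port below 0.003 m and angle between cap_mid's own z axis and vertical below 0.06 rad and value of joint each of tab_l, tab_r below 0.003 m and value of joint any of tab_l, tab_r above 0.0008 m and contact force between cap and scope above 0.5 N and linear speed of cap below 0.02 m/s); the robot touches nothing.
It fails at once if the cap is pressed on the tube with more than 30 N (contact force between cap and scope above 30 N).
It fails at once if the robot pushes on the microscope with more than 30 N (contact force between any of the fingers, the arm and scope above 30 N).
It fails at once if a bystander is moved by more than 15 mm (distance of any of plain_mid, well_plate, jar from where it was at the start of the episode above 0.015 m).
It also fails if it takes over 64 s, if anything falls off the work surface, if the arm or the gripper's body presses on something with over 40 N, if the wrist force passes 120 N, or if a joint passes its speed limit or range.

## Robot

A 6-joint arm with a two-finger parallel gripper is mounted at the origin on the work surface. World frame = base frame: x ahead of the robot, y to its left, z up, the work surface at z = 0. Lengths are in mm, angles in rad, forces in N, time in s.
With the tool pointing down it reaches from about 350 to 775 mm from the base axis. Payload 7.3 kg.
Tool frame: the origin (TCP) lies at the very end of the fingers, on their centre line; the grasp point (between the pads) lies 19 mm behind it; z points along the fingers, y is the line along which they close (so a half turn about z gives the same grasp; the last joint's range is limited). The gripper opens to 92 mm and grips with 3 to 60 N. Pads are 19 mm wide; open, the fingers measure 130 mm over their backs; the gripper's body (75 mm by 190 mm) begins 47 mm behind the grasp point.
Start: joints at [-1.334, 0.342, 1.524, -0, 1.275, -0.146], TCP at [196.121, -487.013, 226.741] pointing down, gripper open.
Joint ranges: [-2.53, 2.53], [-0.77, 2.02], [0.04, 2.7], [-1, 4.14], [0.28, 2.66], [-3.11, 3.11]. Speed limits (rad/s): [2.57, 2.57, 3.14, 3.14, 3.14, 3.14].

## Interface

Orientations are given as [roll, pitch, yaw] about the fixed x, y, z axes, in that order (R = Rz(yaw) Ry(pitch) Rx(roll)).
In Python, from plant import bot gives the robot as it stands.
- The arm moves only by the tool jog_arm, never from a script. Its argument "targets" is a list of rows, each an object with "xyz": the shift along the tool's x, y, z as a fraction of full scale, a list of three; "spin": the turn about the tool's z as a fraction of full scale. In form: [{"xyz": [x, y, z], "spin": spin}, ...]. A call has exactly 10 rows; each row shifts and turns the commanded pose from where the row before left it, along the tool's axes as they then stand; what a row does not reach is not made up. Full scale, the value 1, is 80 mm for a shift and 0.1 rad for a turn. A row lasts 1/8 s, in which the tool goes at most 62.5 mm and 10.7 degrees, less where a joint would pass 70% of its speed; a pose out of reach is approached as far as the arm can. A call with a number of a shift or a turn outside -1 to 1 is refused whole. A call with a gripper value outside its range is refused whole. "gripper" is the opening in per cent of the stroke, from 0 (shut) to 100 (fully open), set as the call begins (left out, the last holds). The fingers move at their own pace and stop on an object; the grip force is fixed at half the most. Time passes only in rows, so rows that do not move let the fingers close, or fill a call up. It gives the time, the measured TCP pose, the force, the opening and the grip force at its end, in the units of the state.
- bot.get_obs(): the state, without advancing time (a new reading comes with each control period).
- bot.capture(name): name is "side" or "top" or "wrist"; returns the picture (420x560x3 uint8, blue, green, red); there is no depth.
- bot.get_calibration(name): a dict with "vfov" (degrees; the focal length in pixels is half the picture's height over the tangent of half this angle, whatever the lens; pixels are square), "cx", "cy" (the principal point, pixels), "eye" and "rotation" of the camera in the world. Camera axes: x right, y down, z forward; pixel columns grow to the right and rows downward; lengths in mm; the calibration is good to about 2 mm. A picture is of the moment at which its call begins: read the wrist's pose just before it. get_calibration takes no time and is no camera call; for the wrist camera it gives the pose at the moment of the call.
- bot.close_job(): hands the job in; it is judged then, once.
The state is a dict: "time": time; "joint_positions": joint angles; "dq": joint speeds; "tau": joint torques, N m; "tool_pos": TCP position; "tcp_rot": TCP orientation; "contact_force": force on the tool from outside, world axes, zero at the start; "moment": the same for the moment, N m; "grip_width": finger opening in mm; "finger_force": force on a finger pad.
Only numpy, scipy, OpenCV 4.12 (cv2) and the standard library are available. Lean on these libraries where they do the work, as an engineer would, in place of code of your own. Each camera call takes 0.05 s, during which the arm holds its last target. There are 200 camera calls.

## Working session

There is one attempt and no reset: what is moved stays moved. The work goes in short steps, Python scripts to look and compute and a tool call to move; the robot and the scene stay as the last step left them, time stands still between calls to the robot, and variables do not carry over. Pictures are saved under pics/ and viewed, at most 10 in all, crops included, and the job is handed in when it is done.

Besides the shell and the picture viewer there is one more tool, called as name(argument=value, ...) on one line, values as JSON. jog_arm: Moves the arm, as the interface text tells. Shift numbers are shares of 80 mm and turn numbers shares of 0.1 rad, none past 1 either way. Its arguments: {"type":"object","properties":{"targets":{"type":"array","items":{"type":"object","properties":{"xyz":{"type":"array","items":{"type":"number"}},"spin":{"type":"number"}}}},"gripper":{"type":"number"}},"required":["targets"]}

```bash
ls; mkdir -p pics
python3 - <<'E'
from plant import bot
import cv2,numpy as np
o=bot.get_obs()
for k,v in o.items(): print(k,np.round(v,3))
for n in("side","top","wrist"):
    c=bot.get_calibration(n); print(n,c)
    cv2.imwrite(f"pics/{n}0.png",bot.capture(n))
a=[cv2.imread(f"pics/{n}0.png") for n in("side","top")]
E
```

```text
pics
time 0.0
joint_positions [-1.334  0.343  1.525 -0.     1.275 -0.146]
dq [-0.001 -0.001 -0.     0.001  0.001 -0.002]
tau [-1.0000e-03 -4.3125e+01 -2.4422e+01  7.2000e-02  5.6000e-02 -0.0000e+00]
tool_pos [ 196.013 -486.618  226.052]
tcp_rot [-3.14  -0.     0.383]
contact_force [-0.222 -0.394  0.257]
moment [-0.008 -0.006 -0.006]
finger_force 0.0
grip_width 92.108
side {'vfov': 50.005132312656514, 'cx': 279.85154561491964, 'cy': 213.75692792186422, 'eye': array([-19.90016666, 443.1042692 , 930.76827399]), 'rotation': array([-2.41475578,  0.00588159, -2.34195307])}
top {'vfov': 52.64719889897857, 'cx': 281.2420517247415, 'cy': 208.30922547509434, 'eye': array([ 393.41303629,  -46.04705587, 1130.99870704]), 'rotation': array([-3.01985114, -0.00871694, -1.58899301])}
wrist {'vfov': 63.7985547817761, 'cx': 279.69128829043365, 'cy': 202.7703744071527, 'eye': array([ 259.1672181 , -461.12022084,  384.72534597]), 'rotation': array([ 2.88881356e+00,  2.38615718e-03, -1.18722638e+00])}
```

View pics/top0.png

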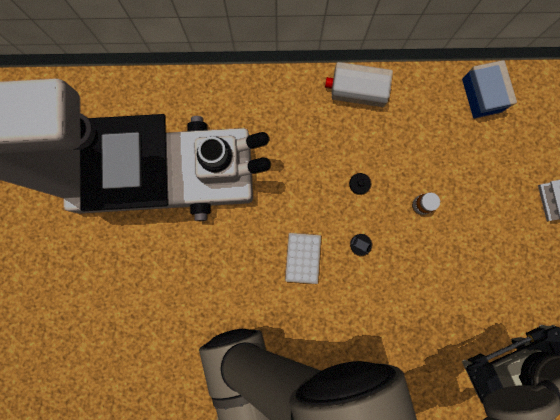

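View pics/side0.png

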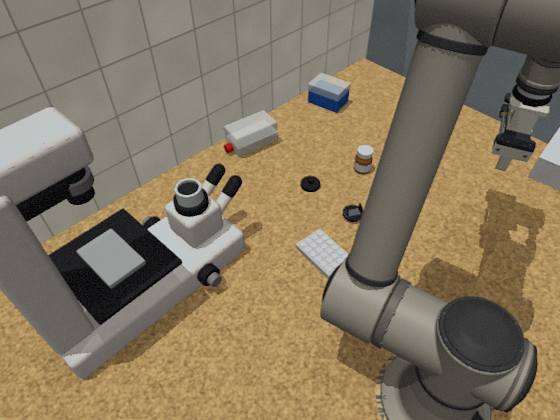

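The top view shows the eared cap at about (361,245), the plain cap at (360,184), the jar at (428,203), the plate at (303,258) and the tube mouth at (213,152). In the side view the tube mouth is at (188,187) and the eared cap at (352,213).

```bash
cat > h.py <<'E'
import cv2,numpy as np
from scipy.spatial.transform import Rotation as R
def ray(c,px):
    f=210/np.tan(np.radians(c['vfov']/2))
    d=np.array([(px[0]-c['cx'])/f,(px[1]-c['cy'])/f,1.])
    d=R.from_euler('xyz',c['rotation']).as_matrix()@d
    return np.array(c['eye']),d/np.linalg.norm(d)
def plane(c,px,z):
    e,d=ray(c,px); return e+d*(z-e[2])/d[2]
def cross(c1,p1,c2,p2):
    a,u=ray(c1,p1);b,v=ray(c2,p2)
    s=np.linalg.lstsq(np.c_[u,-v],b-a,rcond=None)[0]
    P,Q=a+s[0]*u,b+s[1]*v
    return (P+Q)/2,np.linalg.norm(P-Q)
E
python3 - <<'E'
from plant import bot
from h import *
t=bot.get_calibration("top");s=bot.get_calibration("side")
print("ears",plane(t,(361,245),25),plane(s,(352,213),25),"plain",plane(t,(360,184),14),plane(s,(311,184),14))
print("jar",plane(t,(430,202),75),"plate",plane(t,(303,258),18))
print("tube",cross(t,(213,152),s,(188,187)), plane(t,(213,152),210))
a=cv2.imread("pics/top0.png")[110:280,180:400]; b=cv2.imread("pics/side0.png")[150:250,150:250]
a1=cv2.resize(a[:100,:70],None,fx=5,fy=5,interpolation=2);a2=cv2.resize(a[105:165,150:210],None,fx=5,fy=5,interpolation=2);b=cv2.resize(b[10:70,10:70],None,fx=5,fy=5,interpolation=2)
o=np.zeros((600,760,3),np.uint8);o[:500,:350]=a1;o[:300,360:660]=a2;o[300:600,360:660]=b
cv2.imwrite("pics/crop.png",o)
E
```

```text
ears [ 428.81702305 -263.90261051   25.        ] [ 427.24518847 -254.94754343   25.        ] plain [ 591.75733135 -270.06693695   14.        ] [ 587.93535402 -265.80167834   14.        ]
jar [ 532.0160077  -432.54832327   75.        ] plate [ 397.99928667 -112.5392818    18.        ]
tube (array([634.45715634,  94.11580862, 219.66897329]), np.float64(7.037984957568724)) [634.38535612  92.9938552  210.        ]
```

View pics/crop.png

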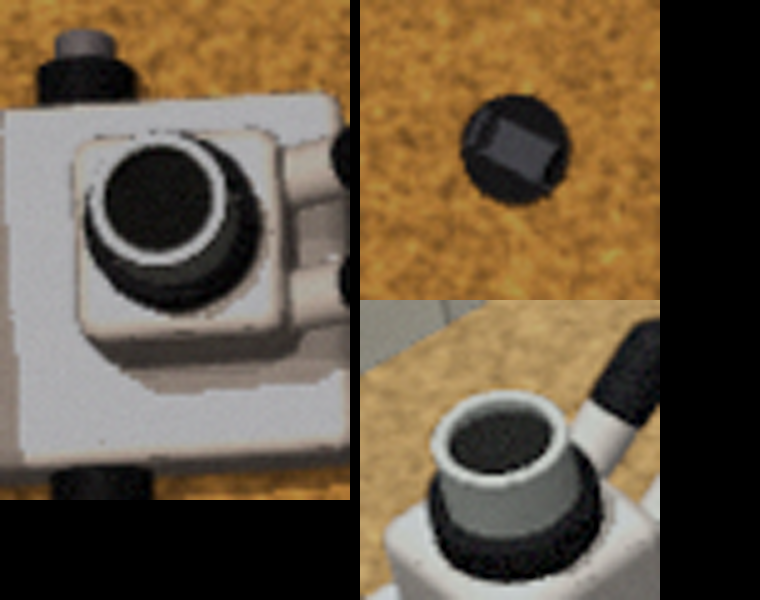

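jog_arm(targets=[{"xyz":[0.62,-0.25,0],"spin":0},{"xyz":[0.62,-0.25,0],"spin":0},{"xyz":[0.62,-0.25,0],"spin":0},{"xyz":[0.62,-0.25,0],"spin":0},{"xyz":[0.62,-0.25,0],"spin":0},{"xyz":[0.62,-0.25,0],"spin":0},{"xyz":[0,0,0],"spin":1},{"xyz":[0,0,0],"spin":1},{"xyz":[0,0,0],"spin":1},{"xyz":[0,0,0],"spin":1}], gripper=100)

```text
time: 1.4
tool_pos: [427.3, -264.4, 226.4]
tcp_rot: [-3.141, 0.001, -0.02]
contact_force: [-0.4, -0.7, 0.6]
grip_width: 91.9
finger_force: 0.0
```

jog_arm(targets=[{"xyz":[0,0,0],"spin":1},{"xyz":[0,0,0],"spin":1},{"xyz":[0,0,0],"spin":1},{"xyz":[0,0,0],"spin":1},{"xyz":[0,0,0],"spin":1},{"xyz":[0,0,0.2],"spin":0},{"xyz":[0,0,0.2],"spin":0},{"xyz":[0,0,0],"spin":0},{"xyz":[0,0,0],"spin":0},{"xyz":[0,0,0],"spin":0}])

```text
time: 2.65
tool_pos: [427.6, -264.8, 195.4]
tcp_rot: [3.141, -0.001, -0.517]
contact_force: [-0.5, 0.5, -0.4]
grip_width: 91.9
finger_force: 0.0
```

Run:
```python
from plant import bot
from h import *
c=bot.get_calibration("wrist");im=bot.capture("wrist");cv2.imwrite("pics/w1.png",im)
print(c,plane(c,(280,203),30))
```

```text
{'vfov': 63.7985547817761, 'cx': 279.69128829043365, 'cy': 202.7703744071527, 'eye': array([ 486.65663541, -297.30264667,  354.07143392]), 'rotation': array([ 2.88869834e+00,  1.13614359e-03, -2.08721586e+00])} [ 413.65515719 -255.77999695   30.        ]
```

View pics/w1.png

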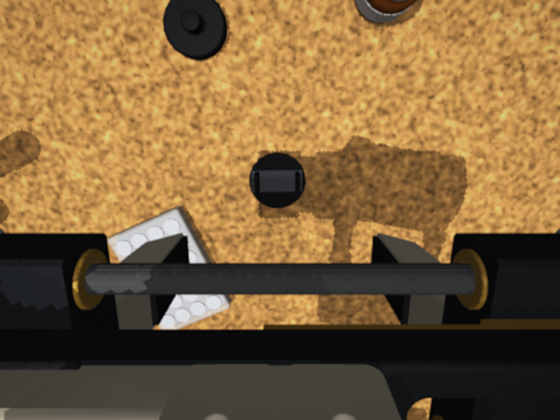

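The wrist view shows the eared cap at about (277,180), ears left and right and aligned with the finger line. The plain cap is at top left (195,25).

Run:
```python
from plant import bot
from h import *
c=bot.get_calibration("wrist");im=cv2.imread("pics/w1.png")
m=((im.max(2)<75)).astype(np.uint8)[140:225,235:320]
cs,_=cv2.findContours(m,0,1)
k=max(cs,key=cv2.contourArea)+np.array([235,140]);(p,r)=cv2.minEnclosingCircle(k);e=cv2.fitEllipse(k)
print(p,r,e,cv2.boundingRect(k)); print("z17",plane(c,e[0],17),"z25",plane(c,e[0],25))
b=im[140:225,235:320].mean(2); m2=((b>45)&(b<100)&(m>0)).astype(np.uint8)
cv2.imwrite("pics/w1c.png",cv2.resize(im[140:225,235:320],None,fx=7,fy=7,interpolation=2))
```

```text
(277.1611022949219, 180.15109252929688) 28.260143280029297 ((277.24627685546875, 180.02322387695312), (54.78769302368164, 55.109859466552734), 99.62423706054688) (250, 152, 56, 56)
z17 [ 432.99566608 -263.52589856   17.        ] z25 [ 434.26873901 -264.32705873   25.        ]
```

View pics/w1c.png

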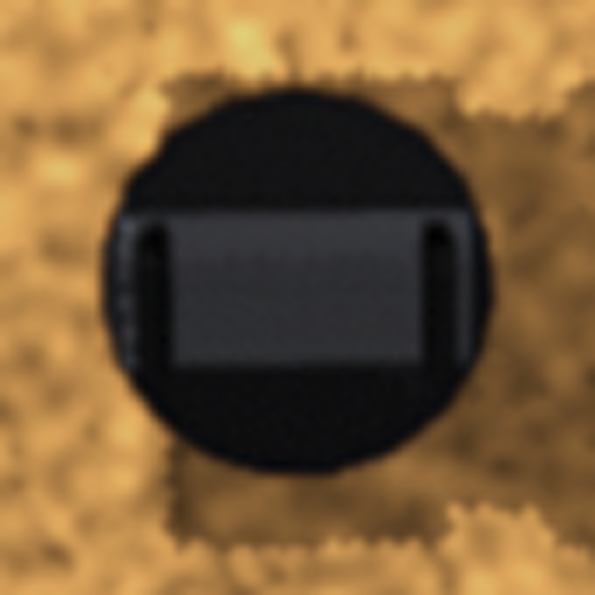

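The cap is at (433,-263.5). I'll shift and descend to a TCP height of about 30.

jog_arm(targets=[{"xyz":[0.05,-0.05,0],"spin":0},{"xyz":[0,0,0.5],"spin":0},{"xyz":[0,0,0.5],"spin":0},{"xyz":[0,0,0.5],"spin":0},{"xyz":[0,0,0.4],"spin":0},{"xyz":[0,0,0.15],"spin":0},{"xyz":[0,0,0],"spin":0},{"xyz":[0,0,0],"spin":0},{"xyz":[0,0,0],"spin":0},{"xyz":[0,0,0],"spin":0}])

```text
time: 3.95
tool_pos: [433.1, -263.3, 31.4]
tcp_rot: [3.141, -0.001, -0.517]
contact_force: [-0.8, -0.0, -0.1]
grip_width: 91.7
finger_force: 0.0
```

Run:
```python
from plant import bot
from h import *
o=bot.get_obs();c=bot.get_calibration("wrist");im=bot.capture("wrist");cv2.imwrite("pics/w2.png",im)
print(o['tool_pos'],o['tcp_rot'],o['contact_force'])
```

```text
[ 433.14460535 -263.31162963   31.44616723] [ 3.14128569e+00 -1.43201500e-03 -5.17196271e-01] [-0.79211911 -0.03605278 -0.10108675]
```

View pics/w2.png

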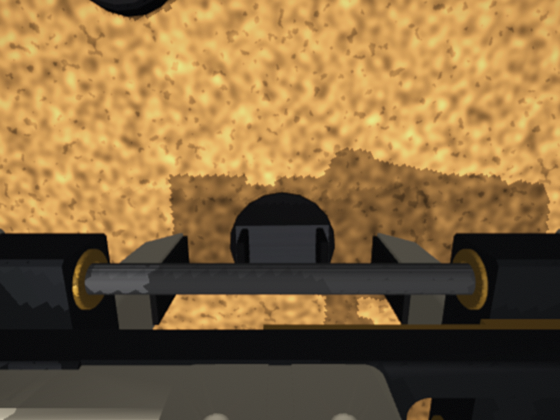

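The cap is centred between the jaws, at column 282 against a jaw centre of 280. Next I'll lower to just above the flange and narrow the fingers over it without touching the ears.

jog_arm(targets=[{"xyz":[0,0,0.07],"spin":0},{"xyz":[0,0,0.07],"spin":0},{"xyz":[0,0,0],"spin":0},{"xyz":[0,0,0],"spin":0},{"xyz":[0,0,0],"spin":0},{"xyz":[0,0,0],"spin":0},{"xyz":[0,0,0],"spin":0},{"xyz":[0,0,0],"spin":0},{"xyz":[0,0,0],"spin":0},{"xyz":[0,0,0],"spin":0}], gripper=54)

```text
time: 5.25
tool_pos: [432.8, -263.1, 19.5]
tcp_rot: [3.142, -0.0, -0.517]
contact_force: [0.3, -1.0, 0.0]
grip_width: 49.6
finger_force: 0.0
```

jog_arm(targets=[{"xyz":[0,0,0.01],"spin":0},{"xyz":[0,0,0.01],"spin":0},{"xyz":[0,0,0],"spin":0},{"xyz":[0,0,0],"spin":0},{"xyz":[0,0,0],"spin":0},{"xyz":[0,0,0],"spin":0},{"xyz":[0,0,0],"spin":0},{"xyz":[0,0,0],"spin":0},{"xyz":[0,0,0],"spin":0},{"xyz":[0,0,0],"spin":0}])

```text
time: 6.5
tool_pos: [432.8, -263.0, 17.9]
tcp_rot: [3.142, -0.0, -0.517]
contact_force: [0.1, 0.1, 0.1]
grip_width: 49.6
finger_force: 0.0
```

jog_arm(targets=[{"xyz":[0,0,0.005],"spin":0},{"xyz":[0,0,0.005],"spin":0},{"xyz":[0,0,0],"spin":0},{"xyz":[0,0,0],"spin":0},{"xyz":[0,0,0],"spin":0},{"xyz":[0,0,0],"spin":0},{"xyz":[0,0,0],"spin":0},{"xyz":[0,0,0],"spin":0},{"xyz":[0,0,0],"spin":0},{"xyz":[0,0,0],"spin":0}])

```text
time: 7.75
tool_pos: [432.8, -263.1, 17.3]
tcp_rot: [3.142, -0.0, -0.517]
contact_force: [-1.2, 0.1, 4.8]
grip_width: 49.4
finger_force: 2.6
```

Contact with the flange. Pinching now.

jog_arm(targets=[{"xyz":[0,0,-0.003],"spin":0},{"xyz":[0,0,0],"spin":0},{"xyz":[0,0,0],"spin":0},{"xyz":[0,0,0],"spin":0},{"xyz":[0,0,0],"spin":0},{"xyz":[0,0,0],"spin":0},{"xyz":[0,0,0],"spin":0},{"xyz":[0,0,0],"spin":0},{"xyz":[0,0,0],"spin":0},{"xyz":[0,0,0],"spin":0}], gripper=0)

```text
time: 9.0
tool_pos: [432.9, -263.2, 17.6]
tcp_rot: [3.141, -0.001, -0.517]
contact_force: [-2.2, -0.9, 4.9]
grip_width: 33.9
finger_force: 30.0
```

jog_arm(targets=[{"xyz":[0,0,-0.1],"spin":0},{"xyz":[0,0,-0.3],"spin":0},{"xyz":[0,0,-0.5],"spin":0},{"xyz":[0,0,-0.6],"spin":0},{"xyz":[0,0,-0.6],"spin":0},{"xyz":[0,0,-0.6],"spin":0},{"xyz":[0,0,-0.6],"spin":0},{"xyz":[0,0,-0.3],"spin":0},{"xyz":[0,0,0],"spin":0},{"xyz":[0,0,0],"spin":0}])

```text
time: 10.25
tool_pos: [432.3, -262.6, 303.9]
tcp_rot: [-3.141, 0.002, -0.517]
contact_force: [0.3, -1.0, -0.6]
grip_width: 33.7
finger_force: 30.0
```

Run:
```python
from plant import bot
from h import *
t=bot.get_calibration("top");s=bot.get_calibration("side")
P,g=cross(t,(212.4,149.6),s,(188,188));print(P,g,plane(s,(188,188),P[2]),plane(t,(212.4,149.6),P[2]))
o=bot.get_obs();y=o['tcp_rot'][2];d=np.array([P[0]-65*np.cos(y),P[1]-65*np.sin(y)])-o['tool_pos'][:2]
print(o['joint_positions'],d@[np.cos(y),np.sin(y)],d@[np.sin(y),-np.cos(y)])
```

```text
[639.63662314  94.5179474  213.74781657] 2.077987412089362 [640.60405028  95.08786595 213.74781657] [638.86191988  93.75996477 213.74781657]
[-6.97489659e-01  2.58041951e-01  1.42940896e+00 -3.18391900e-05
  1.45666041e+00  1.39054931e+00] -61.350326961412414 -412.9254517829675
```

jog_arm(targets=[{"xyz":[-0.09,-0.4,0],"spin":0},{"xyz":[-0.09,-0.65,0],"spin":0},{"xyz":[-0.09,-0.65,0],"spin":0},{"xyz":[-0.09,-0.65,0],"spin":0},{"xyz":[-0.1,-0.65,0],"spin":0},{"xyz":[-0.1,-0.65,0],"spin":0},{"xyz":[-0.1,-0.65,0],"spin":0},{"xyz":[-0.1,-0.55,0],"spin":0},{"xyz":[0,-0.31,0],"spin":0},{"xyz":[0,0,0],"spin":0}])

```text
time: 11.5
tool_pos: [583.8, 127.3, 302.7]
tcp_rot: [3.139, 0.003, -0.515]
contact_force: [0.6, -0.7, -1.5]
grip_width: 33.5
finger_force: 30.0
```

jog_arm(targets=[{"xyz":[0,0,0],"spin":0},{"xyz":[0,0,0],"spin":0},{"xyz":[0,0,0],"spin":0},{"xyz":[0,0,0],"spin":0},{"xyz":[0,0,0],"spin":0},{"xyz":[0,0,0],"spin":0},{"xyz":[0,0,0],"spin":0},{"xyz":[0,0,0],"spin":0},{"xyz":[0,0,0],"spin":0},{"xyz":[0,0,0],"spin":0}])

```text
time: 12.75
tool_pos: [584.1, 125.9, 305.3]
tcp_rot: [3.142, -0.0, -0.517]
contact_force: [-0.3, -0.6, -0.9]
grip_width: 33.8
finger_force: 30.0
```

Run:
```python
from plant import bot
from h import *
o=bot.get_obs();c=bot.get_calibration("wrist");im=bot.capture("wrist");cv2.imwrite("pics/w3.png",im)
print(o['tool_pos'],o['tcp_rot'],o['contact_force'],c)
```

```text
[584.08008164 125.86764136 305.33848943] [ 3.14155022e+00 -7.77558073e-05 -5.17171493e-01] [-0.28646671 -0.60296434 -0.92846436] {'vfov': 63.7985547817761, 'cx': 279.69128829043365, 'cy': 202.7703744071527, 'eye': array([643.23016728,  93.20943153, 463.91614471]), 'rotation': array([ 2.88747689e+00,  1.35450381e-03, -2.08719673e+00])}
```

View pics/w3.png

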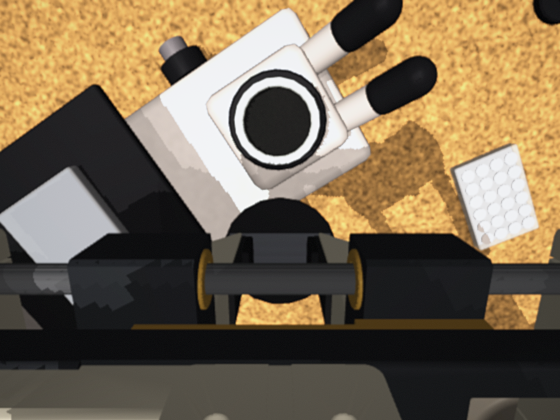

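The wrist view shows the tube mouth from above: hole at (277,121), white rim ring around it, black collar outside. The held cap sits at (280,235).

Run:
```python
from plant import bot
from h import *
c=bot.get_calibration("wrist");im=cv2.imread("pics/w3.png");g=im.mean(2)
f=210/np.tan(np.radians(c['vfov']/2))
d=(g<90).astype(np.uint8); n,l,st,ce=cv2.connectedComponentsWithStats(d)
def fit(m):
    k=max(cv2.findContours(m.astype(np.uint8),0,1)[0],key=cv2.contourArea);return cv2.fitEllipse(cv2.convexHull(k))
h=fit(l==l[121,277]); print("hole",h)
w=(g>130).astype(np.uint8); n,l2,st,ce=cv2.connectedComponentsWithStats(w)
r=121
row=[x for x in range(277,330) if w[r,x]]; print(row[0],row[-1] ,st[l2[r,row[0]]])
ring=fit(l2==l2[r,row[0]]); print("rim",ring)
for z in (205,214,222): print(z,plane(c,h[0],z),plane(c,ring[0],z),"sizes",[np.array(e[1])/f*np.linalg.norm(plane(c,e[0],z)-c['eye']) for e in(h,ring)])
# held cap: flange in picture
m=(g<70)[190:260,225:340].astype(np.uint8); print([ (np.where(m[i])[0][[0,-1]]+225) for i in (12,18,25,30)])
print(plane(c,(280,180),17))
```

```text
hole ((276.6375732421875, 120.81953430175781), (66.81414031982422, 68.71217346191406), 179.74771118164062)
311 329 [ 234   77   86   88 2200]
rim ((276.6696472167969, 120.40338134765625), (85.57466888427734, 87.78407287597656), 0.22482027113437653)
205 [640.96311499  97.514042   205.        ] [641.21320465  97.34374968 205.        ] sizes [array([51.28364078, 52.74048883]), array([65.68218089, 67.37799199])]
214 [641.04189482  97.36422275 214.        ] [641.28329138  97.19984977 214.        ] sizes [array([49.50102685, 50.90723502]), array([63.39907523, 65.03594011])]
222 [641.11192133  97.23105008 222.        ] [641.34559071  97.07193874 222.        ] sizes [array([47.91648114, 49.27767607]), array([61.36964797, 62.95411622])]
[array([259, 302]), array([248, 313]), array([239, 320]), array([234, 325])]
[569.90002939 135.06075224  17.        ]
```

Run:
```python
from plant import bot
from h import *
c=bot.get_calibration("wrist");im=cv2.imread("pics/w3.png");g=im.mean(2)
o=bot.get_obs();y=o['tcp_rot'][2];tx=np.array([np.cos(y),np.sin(y)]);ty=np.array([np.sin(y),-np.cos(y)])
print(np.round(g[190:206,280]))
for col in (265,280,295):
    r=min(i for i in range(185,215) if (g[i:i+4,col]<45).all())
    for z in (305,302):
        d=plane(c,(col,r-.5),z)[:2]-o['tool_pos'][:2];print(col,r,z,d@tx,d@ty)
d=plane(c,(276.65,120.6),224)[:2]-o['tool_pos'][:2];print("tube",d@tx,d@ty)
```

```text
[174. 174. 175. 176. 177. 180. 171. 105.  33.  13.  16.  17.  19.  19.
  20.  18.]
265 201 305 27.416654031016467 -8.183792776870794
265 201 302 26.658835614312828 -8.322048375696266
280 198 305 28.92418377592445 -0.8977055703032749
280 198 302 28.194823799261055 -0.8984178293731314
295 200 305 27.932964969129824 6.384287046469594
295 200 302 27.184893228353488 6.521040831408168
tube 63.90801206880683 -3.2844614460608597
```

jog_arm(targets=[{"xyz":[0.2,-0.01,0],"spin":0},{"xyz":[0.4,-0.01,0],"spin":0},{"xyz":[0.2,-0.01,0],"spin":0},{"xyz":[0,0,0.2],"spin":0},{"xyz":[0,0,0.2],"spin":0},{"xyz":[0,0,0.2],"spin":0},{"xyz":[0,0,0],"spin":0},{"xyz":[0,0,0],"spin":0},{"xyz":[0,0,0],"spin":0},{"xyz":[0,0,0],"spin":0}])

```text
time: 14.05
tool_pos: [641.1, 96.3, 258.0]
tcp_rot: [-3.141, -0.001, -0.517]
contact_force: [-0.2, -0.3, -0.6]
grip_width: 33.8
finger_force: 30.0
```

Run:
```python
from plant import bot
from h import *
o=bot.get_obs();y=o['tcp_rot'][2]
T=np.array([584.08,125.87])+63.9*np.array([np.cos(y),np.sin(y)])-2.4*np.array([np.sin(y),-np.cos(y)])
d=T-o['tool_pos'][:2];print(T,o['tool_pos'],d@[np.cos(y),np.sin(y)],d@[np.sin(y),-np.cos(y)],o['contact_force'])
cv2.imwrite("pics/s4.png",cv2.resize(bot.capture("side")[120:260,110:290],None,fx=4,fy=4,interpolation=2))
```

```text
[640.80932935  96.36147257] [641.07322602  96.26415266 257.96259406] -0.2775010043985356 0.045889067006954984 [-0.19200173 -0.29465634 -0.64573333]
```

View pics/s4.png

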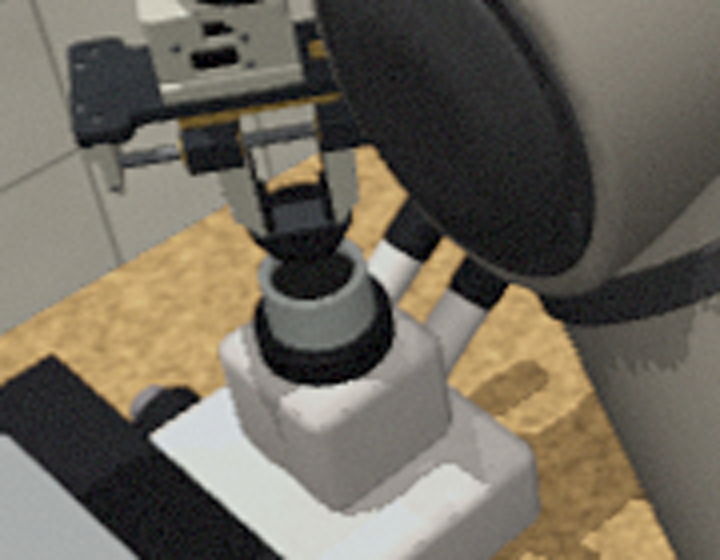

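The cap hangs right over the mouth at crop (310,270). Descending gently.

jog_arm(targets=[{"xyz":[-0.003,0,0.03],"spin":0},{"xyz":[0,0,0.03],"spin":0},{"xyz":[0,0,0.03],"spin":0},{"xyz":[0,0,0.03],"spin":0},{"xyz":[0,0,0.03],"spin":0},{"xyz":[0,0,0.03],"spin":0},{"xyz":[0,0,0],"spin":0},{"xyz":[0,0,0],"spin":0},{"xyz":[0,0,0],"spin":0},{"xyz":[0,0,0],"spin":0}])

```text
time: 15.35
tool_pos: [640.7, 96.4, 243.0]
tcp_rot: [3.142, -0.0, -0.517]
contact_force: [0.1, -0.4, -0.6]
grip_width: 33.7
finger_force: 30.0
```

jog_arm(targets=[{"xyz":[0,0,0.015],"spin":0},{"xyz":[0,0,0.015],"spin":0},{"xyz":[0,0,0.015],"spin":0},{"xyz":[0,0,0],"spin":0},{"xyz":[0,0,0],"spin":0},{"xyz":[0,0,0],"spin":0},{"xyz":[0,0,0],"spin":0},{"xyz":[0,0,0],"spin":0},{"xyz":[0,0,0],"spin":0},{"xyz":[0,0,0],"spin":0}])

```text
time: 16.6
tool_pos: [640.7, 96.4, 239.3]
tcp_rot: [3.141, -0.0, -0.517]
contact_force: [-0.6, -0.1, -0.5]
grip_width: 33.7
finger_force: 30.0
```

jog_arm(targets=[{"xyz":[0,0,0.01],"spin":0},{"xyz":[0,0,0.01],"spin":0},{"xyz":[0,0,0.01],"spin":0},{"xyz":[0,0,0],"spin":0},{"xyz":[0,0,0],"spin":0},{"xyz":[0,0,0],"spin":0},{"xyz":[0,0,0],"spin":0},{"xyz":[0,0,0],"spin":0},{"xyz":[0,0,0],"spin":0},{"xyz":[0,0,0],"spin":0}])

```text
time: 17.85
tool_pos: [640.7, 96.4, 236.9]
tcp_rot: [3.142, -0.0, -0.517]
contact_force: [0.1, 0.2, -0.7]
grip_width: 33.7
finger_force: 30.0
```

jog_arm(targets=[{"xyz":[0,0,0.01],"spin":0},{"xyz":[0,0,0.01],"spin":0},{"xyz":[0,0,0],"spin":0},{"xyz":[0,0,0],"spin":0},{"xyz":[0,0,0],"spin":0},{"xyz":[0,0,0],"spin":0},{"xyz":[0,0,0],"spin":0},{"xyz":[0,0,0],"spin":0},{"xyz":[0,0,0],"spin":0},{"xyz":[0,0,0],"spin":0}])

```text
time: 19.1
tool_pos: [640.7, 96.4, 235.3]
tcp_rot: [3.142, -0.0, -0.517]
contact_force: [-0.8, -0.5, -1.6]
grip_width: 33.6
finger_force: 30.0
```

jog_arm(targets=[{"xyz":[0,0,0.01],"spin":0},{"xyz":[0,0,0.01],"spin":0},{"xyz":[0,0,0],"spin":0},{"xyz":[0,0,0],"spin":0},{"xyz":[0,0,0],"spin":0},{"xyz":[0,0,0],"spin":0},{"xyz":[0,0,0],"spin":0},{"xyz":[0,0,0],"spin":0},{"xyz":[0,0,0],"spin":0},{"xyz":[0,0,0],"spin":0}])

```text
time: 20.35
tool_pos: [640.7, 96.4, 233.7]
tcp_rot: [3.141, -0.0, -0.517]
contact_force: [0.8, -0.0, -0.8]
grip_width: 33.8
finger_force: 30.0
```

jog_arm(targets=[{"xyz":[0,0,0.01],"spin":0},{"xyz":[0,0,0.01],"spin":0},{"xyz":[0,0,0],"spin":0},{"xyz":[0,0,0],"spin":0},{"xyz":[0,0,0],"spin":0},{"xyz":[0,0,0],"spin":0},{"xyz":[0,0,0],"spin":0},{"xyz":[0,0,0],"spin":0},{"xyz":[0,0,0],"spin":0},{"xyz":[0,0,0],"spin":0}])

```text
time: 21.6
tool_pos: [640.7, 96.4, 232.1]
tcp_rot: [3.142, -0.0, -0.517]
contact_force: [-0.1, -0.2, -0.0]
grip_width: 33.9
finger_force: 30.0
```

jog_arm(targets=[{"xyz":[0,0,0.01],"spin":0},{"xyz":[0,0,0.01],"spin":0},{"xyz":[0,0,0],"spin":0},{"xyz":[0,0,0],"spin":0},{"xyz":[0,0,0],"spin":0},{"xyz":[0,0,0],"spin":0},{"xyz":[0,0,0],"spin":0},{"xyz":[0,0,0],"spin":0},{"xyz":[0,0,0],"spin":0},{"xyz":[0,0,0],"spin":0}])

```text
time: 22.85
tool_pos: [640.7, 96.4, 230.5]
tcp_rot: [3.142, -0.0, -0.517]
contact_force: [0.1, -0.7, -0.8]
grip_width: 34.1
finger_force: 30.0
```

jog_arm(targets=[{"xyz":[0,0,0.01],"spin":0},{"xyz":[0,0,0.01],"spin":0},{"xyz":[0,0,0],"spin":0},{"xyz":[0,0,0],"spin":0},{"xyz":[0,0,0],"spin":0},{"xyz":[0,0,0],"spin":0},{"xyz":[0,0,0],"spin":0},{"xyz":[0,0,0],"spin":0},{"xyz":[0,0,0],"spin":0},{"xyz":[0,0,0],"spin":0}])

```text
time: 24.1
tool_pos: [640.7, 96.4, 229.0]
tcp_rot: [3.142, -0.0, -0.517]
contact_force: [-0.5, -0.1, -0.9]
grip_width: 33.7
finger_force: 30.0
```

jog_arm(targets=[{"xyz":[0,0,0.01],"spin":0},{"xyz":[0,0,0.01],"spin":0},{"xyz":[0,0,0.01],"spin":0},{"xyz":[0,0,0],"spin":0},{"xyz":[0,0,0],"spin":0},{"xyz":[0,0,0],"spin":0},{"xyz":[0,0,0],"spin":0},{"xyz":[0,0,0],"spin":0},{"xyz":[0,0,0],"spin":0},{"xyz":[0,0,0],"spin":0}])

```text
time: 25.35
tool_pos: [640.7, 96.4, 226.5]
tcp_rot: [3.142, -0.0, -0.517]
contact_force: [-0.4, 0.3, 1.0]
grip_width: 33.8
finger_force: 30.0
```

jog_arm(targets=[{"xyz":[0,0,0.01],"spin":0},{"xyz":[0,0,0.01],"spin":0},{"xyz":[0,0,0],"spin":0},{"xyz":[0,0,0],"spin":0},{"xyz":[0,0,0],"spin":0},{"xyz":[0,0,0],"spin":0},{"xyz":[0,0,0],"spin":0},{"xyz":[0,0,0],"spin":0},{"xyz":[0,0,0],"spin":0},{"xyz":[0,0,0],"spin":0}])

```text
time: 26.6
tool_pos: [640.7, 96.4, 224.9]
tcp_rot: [3.142, -0.0, -0.517]
contact_force: [-0.8, -0.2, 0.4]
grip_width: 33.6
finger_force: 30.0
```

jog_arm(targets=[{"xyz":[0,0,0.01],"spin":0},{"xyz":[0,0,0],"spin":0},{"xyz":[0,0,0],"spin":0},{"xyz":[0,0,0],"spin":0},{"xyz":[0,0,0],"spin":0},{"xyz":[0,0,0],"spin":0},{"xyz":[0,0,0],"spin":0},{"xyz":[0,0,0],"spin":0},{"xyz":[0,0,0],"spin":0},{"xyz":[0,0,0],"spin":0}])

```text
time: 27.85
tool_pos: [640.7, 96.4, 224.1]
tcp_rot: [3.142, -0.0, -0.517]
contact_force: [-0.4, -0.1, 1.9]
grip_width: 33.7
finger_force: 30.0
```

jog_arm(targets=[{"xyz":[0,0,0.01],"spin":0},{"xyz":[0,0,0],"spin":0},{"xyz":[0,0,0],"spin":0},{"xyz":[0,0,0],"spin":0},{"xyz":[0,0,0],"spin":0},{"xyz":[0,0,0],"spin":0},{"xyz":[0,0,0],"spin":0},{"xyz":[0,0,0],"spin":0},{"xyz":[0,0,0],"spin":0},{"xyz":[0,0,0],"spin":0}])

```text
time: 29.1
tool_pos: [640.7, 96.4, 223.4]
tcp_rot: [3.142, -0.0, -0.517]
contact_force: [0.0, -0.0, 3.1]
grip_width: 33.8
finger_force: 30.0
```

jog_arm(targets=[{"xyz":[0,0,0.005],"spin":0},{"xyz":[0,0,0],"spin":0},{"xyz":[0,0,0],"spin":0},{"xyz":[0,0,0],"spin":0},{"xyz":[0,0,0],"spin":0},{"xyz":[0,0,0],"spin":0},{"xyz":[0,0,0],"spin":0},{"xyz":[0,0,0],"spin":0}])

```text
invalid input
```

jog_arm(targets=[{"xyz":[0,0,0.008],"spin":0},{"xyz":[0,0,0],"spin":0},{"xyz":[0,0,0],"spin":0},{"xyz":[0,0,0],"spin":0},{"xyz":[0,0,0],"spin":0},{"xyz":[0,0,0],"spin":0},{"xyz":[0,0,0],"spin":0},{"xyz":[0,0,0],"spin":0},{"xyz":[0,0,0],"spin":0},{"xyz":[0,0,0],"spin":0}])

```text
time: 30.35
tool_pos: [640.7, 96.4, 222.7]
tcp_rot: [3.142, -0.0, -0.517]
contact_force: [-0.8, 0.6, 2.9]
grip_width: 33.7
finger_force: 30.0
```

jog_arm(targets=[{"xyz":[0,0,0.006],"spin":0},{"xyz":[0,0,0],"spin":0},{"xyz":[0,0,0],"spin":0},{"xyz":[0,0,0],"spin":0},{"xyz":[0,0,0],"spin":0},{"xyz":[0,0,0],"spin":0},{"xyz":[0,0,0],"spin":0},{"xyz":[0,0,0],"spin":0},{"xyz":[0,0,0],"spin":0},{"xyz":[0,0,0],"spin":0}])

```text
time: 31.6
tool_pos: [640.7, 96.4, 222.2]
tcp_rot: [3.142, -0.0, -0.517]
contact_force: [-0.1, 0.6, 3.5]
grip_width: 33.3
finger_force: 30.0
```

jog_arm(targets=[{"xyz":[0,0,0.006],"spin":0},{"xyz":[0,0,0],"spin":0},{"xyz":[0,0,0],"spin":0},{"xyz":[0,0,0],"spin":0},{"xyz":[0,0,0],"spin":0},{"xyz":[0,0,0],"spin":0},{"xyz":[0,0,0],"spin":0},{"xyz":[0,0,0],"spin":0},{"xyz":[0,0,0],"spin":0},{"xyz":[0,0,0],"spin":0}])

```text
time: 32.85
tool_pos: [640.7, 96.4, 221.8]
tcp_rot: [3.142, -0.0, -0.517]
contact_force: [-1.1, -0.7, 4.9]
grip_width: 33.8
finger_force: 30.0
```

jog_arm(targets=[{"xyz":[0,0,0.006],"spin":0},{"xyz":[0,0,0],"spin":0},{"xyz":[0,0,0],"spin":0},{"xyz":[0,0,0],"spin":0},{"xyz":[0,0,0],"spin":0},{"xyz":[0,0,0],"spin":0},{"xyz":[0,0,0],"spin":0},{"xyz":[0,0,0],"spin":0},{"xyz":[0,0,0],"spin":0},{"xyz":[0,0,0],"spin":0}])

```text
time: 34.1
tool_pos: [640.7, 96.4, 221.8]
tcp_rot: [-3.141, -0.001, -0.517]
contact_force: [-2.0, 0.3, 7.7]
grip_width: 33.8
finger_force: 30.0
```

The flange is home: z has stopped and the force is rising. I'll add a little preload, then open.

jog_arm(targets=[{"xyz":[0,0,0.006],"spin":0},{"xyz":[0,0,0],"spin":0},{"xyz":[0,0,0],"spin":0},{"xyz":[0,0,0],"spin":0},{"xyz":[0,0,0],"spin":0},{"xyz":[0,0,0],"spin":0},{"xyz":[0,0,0],"spin":0},{"xyz":[0,0,0],"spin":0},{"xyz":[0,0,0],"spin":0},{"xyz":[0,0,0],"spin":0}])

```text
time: 35.35
tool_pos: [640.7, 96.4, 221.8]
tcp_rot: [-3.141, -0.001, -0.517]
contact_force: [-2.9, 0.2, 9.1]
grip_width: 34.0
finger_force: 30.0
```

jog_arm(targets=[{"xyz":[0,0,0],"spin":0},{"xyz":[0,0,0],"spin":0},{"xyz":[0,0,0],"spin":0},{"xyz":[0,0,0],"spin":0},{"xyz":[0,0,0],"spin":0},{"xyz":[0,0,0],"spin":0},{"xyz":[0,0,0],"spin":0},{"xyz":[0,0,0],"spin":0},{"xyz":[0,0,0],"spin":0},{"xyz":[0,0,0],"spin":0}], gripper=44)

```text
time: 36.6
tool_pos: [640.8, 96.5, 221.5]
tcp_rot: [-3.141, -0.001, -0.517]
contact_force: [-1.2, -0.3, 8.2]
grip_width: 40.7
finger_force: 5.5
```

jog_arm(targets=[{"xyz":[0,0,0],"spin":0},{"xyz":[0,0,0],"spin":0},{"xyz":[0,0,0],"spin":0},{"xyz":[0,0,0],"spin":0},{"xyz":[0,0,0],"spin":0},{"xyz":[0,0,0],"spin":0},{"xyz":[0,0,0],"spin":0},{"xyz":[0,0,0],"spin":0},{"xyz":[0,0,0],"spin":0},{"xyz":[0,0,0],"spin":0}], gripper=54)

```text
time: 37.85
tool_pos: [641.5, 97.2, 221.5]
tcp_rot: [-3.139, -0.002, -0.517]
contact_force: [1.8, 3.2, 6.1]
grip_width: 49.9
finger_force: 3.2
```

jog_arm(targets=[{"xyz":[0,0,-0.02],"spin":0},{"xyz":[0,0,-0.02],"spin":0},{"xyz":[0,0,-0.05],"spin":0},{"xyz":[0,0,-0.1],"spin":0},{"xyz":[0,0,-0.2],"spin":0},{"xyz":[0,0,-0.3],"spin":0},{"xyz":[0,0,-0.3],"spin":0},{"xyz":[-0.4,0,0],"spin":0},{"xyz":[-0.3,0,0],"spin":0},{"xyz":[0,0,0],"spin":0}])

```text
time: 39.1
tool_pos: [591.4, 124.9, 301.9]
tcp_rot: [-3.14, -0.002, -0.516]
contact_force: [0.8, 0.4, -0.2]
grip_width: 49.7
finger_force: 0.0
```

Run:
```python
from plant import bot
from h import *
im=bot.capture("wrist");cv2.imwrite("pics/w5.png",im);o=bot.get_obs();print(o['time'],o['tool_pos'],o['contact_force'],o['grip_width'])
s=bot.capture("side")[120:260,110:290]
a=np.zeros((420,560+240,3),np.uint8);a[:,:560]=im;a[:187,560:]=cv2.resize(s,(240,187));cv2.imwrite("pics/w5.png",a)
```

```text
39.15 [592.15835137 124.30863644 301.48313889] [ 1.32857597 -0.8407569   0.15289345] 49.67006605717794
```

View pics/w5.png

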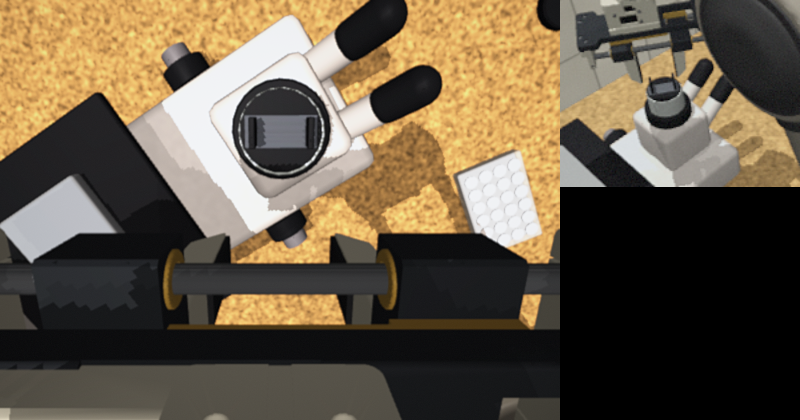

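The cap sits level in the mouth at about (281,128), with the thin rim visible around its flange. The gripper is clear. One check on the ear span will confirm the latch.

Run:
```python
from plant import bot
from h import *
c=bot.get_calibration("wrist");im=bot.capture("wrist")
cv2.imwrite("pics/w6.png",cv2.resize(im[70:190,215:350],None,fx=5,fy=5,interpolation=2))
for a,b in (((246,116),(317,116)),):
  for z in(222+21,222): print(np.linalg.norm(plane(c,a,z)-plane(c,b,z)))
f=210/np.tan(np.radians(c['vfov']/2));print("mm/px at z 221:",(c['eye'][2]-221)/f,"z 242:",(c['eye'][2]-242)/f, c['eye'])
print(bot.get_obs()['time'])
```

```text
44.165715785735216
48.44560029225183
mm/px at z 221: 0.7075129222947361 z 242: 0.6452701541284979 [651.43861764  91.29822899 459.70678965]
39.25
```

View pics/w6.png

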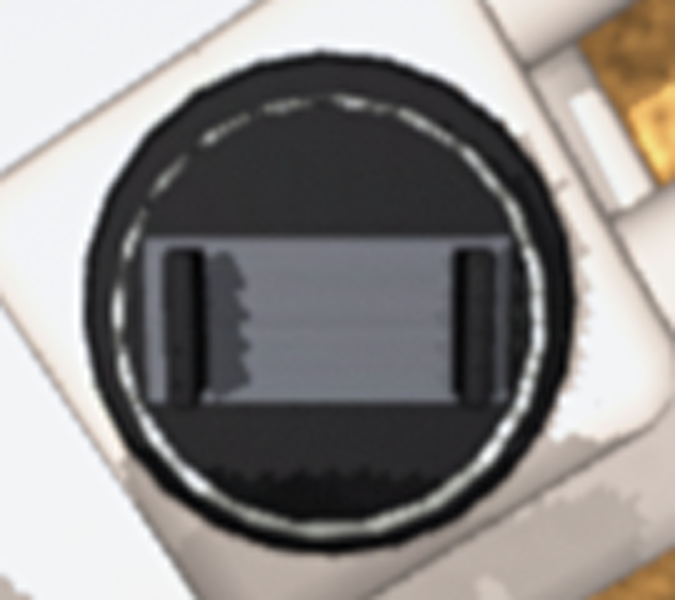

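Ear span is ambiguous at this resolution. I'll measure the flange height by parallax from a second viewpoint, without touching anything: about 223 if latched, about 228 if it's only standing on its catches.

```bash
cat > fl.py <<'E'
from plant import bot
from h import *
def look(name,guess):
    c=bot.get_calibration("wrist");im=bot.capture("wrist");cv2.imwrite(f"pics/{name}.png",im)
    g=im.mean(2); out={}
    m=(g<115).astype(np.uint8); n,l,st,ce=cv2.connectedComponentsWithStats(m)
    # collar+flange blob hull and light carrier rectangle
    hsv=cv2.cvtColor(im,cv2.COLOR_BGR2HSV)
    k=l==l[guess[1]-30,guess[0]]
    print(name,st[l[guess[1]-30,guess[0]]])
    return c,im
E
python3 - <<'E'
from fl import *
import pickle
c=bot.get_calibration("wrist");im=bot.capture("wrist");cv2.imwrite("pics/A.png",im);pickle.dump(c,open("A.pkl","wb"))
E
```

```text
(no output)
```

jog_arm(targets=[{"xyz":[0,0.3,0],"spin":0},{"xyz":[0,0.5,0],"spin":0},{"xyz":[0,0.5,0],"spin":0},{"xyz":[0,0.2,0],"spin":0},{"xyz":[0,0,0],"spin":0},{"xyz":[0,0,0],"spin":0},{"xyz":[0,0,0],"spin":0},{"xyz":[0,0,0],"spin":0},{"xyz":[0,0,0],"spin":0},{"xyz":[0,0,0],"spin":0}])

```text
time: 40.55
tool_pos: [532.7, 19.9, 300.0]
tcp_rot: [3.142, 0.0, -0.517]
contact_force: [0.0, -0.2, -0.9]
grip_width: 49.6
finger_force: 0.0
```

Run:
```python
from h import *
from plant import bot
import pickle
c2=bot.get_calibration("wrist");i2=bot.capture("wrist");cv2.imwrite("pics/B.png",i2)
c1=pickle.load(open("A.pkl","rb"));i1=cv2.imread("pics/A.png")
def sp(im,x0):
    g=im.mean(2); m=(g<60).astype(np.uint8)
    return g
# template patches from A matched in B (ncc) with subpixel: front flange edge, ear tops, carrier
def match(p,h=7):
    x,y=p;t=i1[y-h:y+h+1,x-h:x+h+1]
    r=cv2.matchTemplate(i2,t,cv2.TM_CCOEFF_NORMED); r[:max(0,y-h-15)]=-1; r[y-h+15:]=-1
    _,v,_,(u,w)=cv2.minMaxLoc(r)
    a,b,d=r[w,u-1],r[w,u],r[w,u+1]; s=.5*(a-d)/(a-2*b+d)
    return (u+h+s,w+h),v
for n,p in dict(carrierUL=(245,118),carrierLL=(246,150),carrierUR=(316,118),carrierLR=(316,150),earL=(252,121),earLb=(252,148),earR=(309,121),earRb=(309,148),flangebot=(280,174),collarbot=(280,179),ringR=(321,140)).items():
    q,v=match(p); P,gap=cross(c1,p,c2,q); print(n,p,np.round(q,1),round(float(v),2),np.round(P,1),round(gap,1))
```

```text
carrierUL (245, 118) [111.9 117. ] 0.62 [665.4 119.9 145. ] 0.3
carrierLL (246, 150) [174.8 143. ] 0.63 [ 635.6  166.1 -113.5] 10.2
carrierUR (316, 118) [142.2 117. ] 0.79 [637.9  70.5 218.7] 0.4
carrierLR (316, 150) [144.3 153. ] 0.84 [617.8  81.6 222. ] 3.1
earL (252, 121) [119.4 119. ] 0.83 [660.5 115.6 144.2] 0.6
earLb (252, 148) [121.8 147. ] 0.8 [639.3 128.2 145. ] 0.2
earR (309, 121) [118.6 119. ] 0.82 [639.9  76.9 239.9] 0.2
earRb (309, 148) [171. 154.] 0.74 [613.   84.3 164.6] 6.2
flangebot (280, 174) [118.9 172. ] 0.65 [615.3 112.  210. ] 0.5
collarbot (280, 179) [110. 171.] 0.79 [616.  111.5 223.7] 4.6
ringR (321, 140) [148.9 145. ] 0.8 [621.4  75.6 221.2] 4.4
```

The matched features (ear top about 240, ear carrier about 219) are well below the values for a cap standing on its catches (250 and 229). Together with the force record, this says it's latched, so I'm handing in.

```bash
python3 -c "
from plant import bot
print(bot.close_job())"
```

```text
the job is handed in; nothing more can be done
None
```

I pinched the sprung cap, pressed it home on the tube rim (last reading about 9 N), released it with the flange held down, and handed in at about 40.6 s; the camera heights fit a latched cap, though roughly (about 5 mm low), and no verdict came back.

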